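Pack a field water-test case: one of each, no doubles

ROBOT

A 7-joint arm with a two-finger parallel gripper is mounted at the origin on the work surface. World frame = base frame: x ahead of the robot, y to its left, z up, the work surface at z = 0. Lengths are in m, angles in rad, forces in N, time in s.
With the tool pointing down it reaches from about 0.4 to 0.85 m from the base axis. Payload 10.4 kg.
Tool frame: the origin (TCP) lies midway between the tips of the shut fingers; the grasp point (between the pads) lies 19 mm behind it; z points along the fingers, x is the direction in which the jaws open and shut, and the axes are right-handed (so a half turn about z gives the same grasp; the last joint's range is limited). The gripper opens to 87 mm and grips with 3 to 60 N. Pads are 19 mm wide; open, the fingers measure 117 mm over their backs; the gripper's body (75 mm by 190 mm) begins 51 mm behind the grasp point.
Start: joints at [1.25, 0.332, -0.065, 1.46, 0.022, 1.35, -0.088], TCP at [0.183, -0.598, 0.186] pointing down, gripper open.
Joint ranges: [-2.6, 2.6], [-0.5, 2.12], [-1.47, 1.34], [0.16, 2.42], [-1.27, 4.41], [0.06, 2.06], [-2.6, 2.6]. Speed limits (rad/s): [2.22, 2.22, 2.79, 2.79, 3.14, 3.14, 3.14].

INTERFACE

Orientations are given as a unit quaternion [x, y, z, w].
In Python, from bench import r gives the robot as it stands. The module is installed in compiled form; this text tells all that it offers.
- The arm moves only by the tool play_rows, never from a script. Its argument "commands" is a list of rows, each a list of 7 numbers: the shift along the world's x, y, z in cm, then the turn, a rotation vector about the world's x, y, z in rad, then the finger opening in cm, from 0 to 8.7. A call has 1 to 20 rows; each row shifts and turns the commanded pose from where the row before left it; what a row does not reach is not made up. A row lasts 1/8 s, in which the tool goes at most 62.5 mm and 10.7 degrees, less where a joint would pass 70% of its speed; a pose out of reach is approached as far as the arm can. A call is refused whole if a number of a shift passes 6.25 or a number of a turn 0.188, either way. A call with a gripper value outside its range is refused whole. The fingers move at their own pace and stop on an object; "grip_force" is the grip in N (left out, the last holds). Time passes only in rows, so rows that do not move let the fingers close. It gives the time, the measured TCP pose, the force and the opening at its end, in the units of the state.
- r.read_state(): the state, without advancing time (a new reading comes with each control period).
- r.camera(name): name is "scene" or "side" or "wrist"; returns a dict with "img" (420x560x3 uint8, red, green, blue), "K" (3x3 intrinsics, pixels), "camera_from_world" (4x4, takes a point from world to camera coordinates). Camera axes: x right, y down, z forward; pixel columns grow to the right and rows downward; lengths in m; the calibration is good to about 2 mm. A picture is of the moment at which its call begins. There is no depth.
- r.close_job(): hands the job in, once; it reports no verdict.
The state is a dict: "time": time; "joint_positions": joint angles; "joint_vel": joint speeds; "joint_torque": joint torques, N m; "ee_pos": TCP position; "eef_rot": TCP orientation; "ft_force": force on the tool from outside, world axes, zero at the start; "torque": the same for the moment, N m; "width": finger opening in m.
Only numpy, scipy, OpenCV 4.12 (cv2) and the standard library are available. Lean on these libraries where they do the work, as an engineer would, in place of code of your own. Each camera call takes 0.05 s, during which the arm holds its last target. There are 200 camera calls.

TASK

Pack the open field case so that it holds one of each: the sample jar, the reagent carton, an amber bottle and a dropper bottle, each standing upright on the floor of the foam recess that fits it (the two small round recesses take either bottle). One bottle is in the case already: leave it there, do not pack a second of its kind, and leave the two spare bottles where they stand on the bench. Set things down rather than dropping them, and tip nothing over.

Things in the scene. Friction and masses are not known exactly. Their poses are not given: they have to be found in the camera images.
- amber_1: Squat amber-glass bottle, paper label, white screw cap: 38 mm diameter, straight-sided from 0 to 50 mm above its base, cap 27 mm diameter, 73 mm high in all, 100 g. Origin: centre of its underside, z up. One of two alike. Always starts on the bench mat (its top is 4 mm above the table top).
- amber_2: Squat amber-glass bottle, paper label, white screw cap: 38 mm diameter, straight-sided from 0 to 50 mm above its base, cap 27 mm diameter, 73 mm high in all, 100 g. Origin: centre of its underside, z up. One of two alike. Either amber_2 or dropper_2 (it varies) starts in well_small_1, the other on the bench mat.
- dropper_1: White plastic dropper bottle with a tapered nozzle: 38 mm diameter, straight-sided from 0 to 54 mm above its base, narrow nozzle, 88 mm high in all, 80 g. Origin: centre of its underside, z up. One of two alike. Always starts on the bench mat (its top is 4 mm above the table top).
- dropper_2: White plastic dropper bottle with a tapered nozzle: 38 mm diameter, straight-sided from 0 to 54 mm above its base, narrow nozzle, 88 mm high in all, 80 g. Origin: centre of its underside, z up. One of two alike. Either amber_2 or dropper_2 (it varies) starts in well_small_1, the other on the bench mat.
- sample_jar: White wide-mouth plastic sample jar: cylinder 56 mm diameter and straight-sided from 0 to 61 mm above its base, ribbed screw lid 54 mm diameter, 87 mm high in all, 160 g. Origin at the centre of its underside, z up. Starts on the bench mat.
- carton: Closed upright reagent carton, plain cardboard with a white band, 56 mm (its x) by 26 mm (its y) by 72 mm high, 60 g; stiff. Origin at the centre of its underside, z up. Starts upright on the bench mat, at any yaw.
- well_small_1: Dark foam block 100 x 100 mm (recess floor paler), fixed in the open case with three others, two by two, in varying order. Origin: block's centre, 2 mm below the recess floor, 22 mm below the block's top; z up, x and y along its sides. Round recess 54 mm diameter, 20 mm deep, centred; holds a bottle at the start. Case rim 30 mm above the table; open lid on the +y side, 72 mm high.
- well_small_2: Dark foam block 100 x 100 mm (recess floor paler), fixed in the open case with three others, two by two, in varying order. Origin: block's centre, 2 mm below the recess floor, 22 mm below the block's top; z up, x and y along its sides. Round recess 54 mm diameter, 20 mm deep, centred, empty at the start: the place for the missing bottle.
- well_large: Dark foam block 100 x 100 mm (recess floor paler), fixed in the open case with three others, two by two, in varying order. Origin: block's centre, 2 mm below the recess floor, 22 mm below the block's top; z up, x and y along its sides. Round recess 74 mm diameter, 20 mm deep, centred, empty at the start: the place for the sample jar.
- well_slot: Dark foam block 100 x 100 mm (recess floor paler), fixed in the open case with three others, two by two, in varying order. Origin: block's centre, 2 mm below the recess floor, 22 mm below the block's top; z up, x and y along its sides. Oblong recess 72 mm (along its x) by 42 mm (along its y), 20 mm deep, centred, empty at the start: the place for the carton, either way round.
There are look-alikes about, which are no part of the job. What is shaped like the carton but pink or red is not meant.

How it is judged:
At the end, for the whole second after the job is handed in: Jar, carton, one amber and one dropper bottle stand in their recesses: within 13 mm of centre, on the floor within 4 mm, upright within 6 degrees, carton in line within 20 degrees. The bottle already packed and both spares are upright within 20 mm of their start. All at rest (horizontal distance between sample_jar and well_large below 0.013 m and z of sample_jar in the frame of well_large between -0.003 and 0.006 m and angle between each of sample_jar, carton's own z axis and vertical below 0.1 rad and horizontal distance between carton and well_slot below 0.013 m and z of carton in the frame of well_slot between -0.003 and 0.006 m and angle between the x axis of carton and the x axis of well_slot, either way round below 0.35 rad and ((horizontal distance between amber_2 and well_small_1 below 0.013 m and z of amber_2 in the frame of well_small_1 between -0.003 and 0.006 m and angle between each of amber_2, amber_2, amber_1's own z axis and vertical below 0.1 rad and distance of each of amber_2, amber_1 from where it was at the start of the episode below 0.02 m and ((horizontal distance between dropper_1 and well_small_2 below 0.013 m and z of dropper_1 in the frame of well_small_2 between -0.003 and 0.006 m and angle between each of dropper_1, dropper_2's own z axis and vertical below 0.1 rad and distance of dropper_2 from where it was at the start of the episode below 0.02 m) or (horizontal distance between dropper_2 and well_small_2 below 0.013 m and z of dropper_2 in the frame of well_small_2 between -0.003 and 0.006 m and angle between each of dropper_2, dropper_1's own z axis and vertical below 0.1 rad and distance of dropper_1 from where it was at the start of the episode below 0.02 m))) or (horizontal distance between dropper_2 and well_small_1 below 0.013 m and z of dropper_2 in the frame of well_small_1 between -0.003 and 0.006 m and angle between each of dropper_2, dropper_2, dropper_1's own z axis and vertical below 0.1 rad and distance of each of dropper_2, dropper_1 from where it was at the start of the episode below 0.02 m and ((horizontal distance between amber_1 and well_small_2 below 0.013 m and z of amber_1 in the frame of well_small_2 between -0.003 and 0.006 m and angle between each of amber_1, amber_2's own z axis and vertical below 0.1 rad and distance of amber_2 from where it was at the start of the episode below 0.02 m) or (horizontal distance between amber_2 and well_small_2 below 0.013 m and z of amber_2 in the frame of well_small_2 between -0.003 and 0.006 m and angle between each of amber_2, amber_1's own z axis and vertical below 0.1 rad and distance of amber_1 from where it was at the start of the episode below 0.02 m)))) and linear speed of each of amber_1, amber_2, dropper_1, dropper_2, sample_jar, carton below 0.02 m/s and angular speed of each of amber_1, amber_2, dropper_1, dropper_2, sample_jar, carton below 0.2 rad/s); the robot touches nothing.
It fails at once if a bottle, the jar or the carton is tipped over (more than 45 degrees) (angle between any of amber_1, amber_2, dropper_1, dropper_2, sample_jar, carton's own z axis and vertical above 0.785 rad).
It fails at once if a bottle, the jar or the carton is dropped (moves faster than 0.8 m/s, a fall of over 3 cm, with no finger on it) ((linear speed of amber_1 above 0.8 m/s and contact force between amber_1 and the fingers below 0.05 N) or (linear speed of amber_2 above 0.8 m/s and contact force between amber_2 and the fingers below 0.05 N) or (linear speed of dropper_1 above 0.8 m/s and contact force between dropper_1 and the fingers below 0.05 N) or (linear speed of dropper_2 above 0.8 m/s and contact force between dropper_2 and the fingers below 0.05 N) or (linear speed of sample_jar above 0.8 m/s and contact force between sample_jar and the fingers below 0.05 N) or (linear speed of carton above 0.8 m/s and contact force between carton and the fingers below 0.05 N)).
It also fails if it takes over 96 s, if anything falls off the work surface, if the arm or the gripper's body presses on something with over 40 N, if the wrist force passes 120 N, or if a joint passes its speed limit or range.

## Working session

There is one attempt and no reset: what is moved stays moved. The work goes in short steps, Python scripts to look and compute and a tool call to move; the robot and the scene stay as the last step left them, time stands still between calls to the robot, and variables do not carry over. Pictures are saved under pics/ and viewed, about 12 in all and at most 16, crops included, and the job is handed in when it is done.

Besides the shell and the picture viewer there is one more tool, called after ">>>" as name(argument=value, ...), one argument or row to a line, values as JSON. play_rows: Moves the arm, as the interface text tells. Its arguments: {"type":"object","properties":{"commands":{"type":"array","items":{"type":"array","items":{"type":"number"}}},"grip_force":{"type":"number"}},"required":["commands"]}

```bash
mkdir -p pics
cat > h.py <<'E'
import numpy as np,cv2
from bench import r
def cam(n):
    c=r.camera(n);c['T']=np.array(c['camera_from_world']);c['K']=np.array(c['K']);return c
def save(img,f): cv2.imwrite('pics/'+f,cv2.cvtColor(img,cv2.COLOR_RGB2BGR))
def ray(c,u,v,z):
    R=c['T'][:3,:3];t=c['T'][:3,3];o=-R.T@t
    d=R.T@np.linalg.inv(c['K'])@[u,v,1.]
    return o+d*(z-o[2])/d[2]
def proj(c,p):
    q=c['K']@(c['T'][:3,:3]@np.array(p,float)+c['T'][:3,3]);return q[:2]/q[2]
E
python3 - <<'E'
from h import *
for n in('scene','side','wrist'):
    c=cam(n);save(c['img'],n+'0.png');print(n,np.round(-c['T'][:3,:3].T@c['T'][:3,3],3))
    np.savez(n+'0.npz',**c)
s=r.read_state();print(s)
E
```

```text
scene [1.355 0.006 0.821]
side [0.078 0.77  1.008]
wrist [ 0.259 -0.574  0.383]
{'time': 0.15, 'joint_positions': array([ 1.25042395,  0.33271148, -0.06470621,  1.46071855,  0.02164087,
        1.34991495, -0.08848887]), 'joint_vel': array([-0.00060851, -0.00346483, -0.00014583, -0.00291239, -0.00065672,
        0.00040135, -0.00115425]), 'joint_torque': array([ 5.77228875e-04, -6.23632836e+01,  2.44239997e-02, -3.90142143e+01,
       -6.13734475e-02,  3.71761364e-02,  1.06515715e-04]), 'ee_pos': array([ 0.18326193, -0.59719007,  0.18506052]), 'eef_rot': array([ 8.04186356e-01, -5.94377007e-01, -4.47923357e-04, -2.79443805e-04]), 'ft_force': array([-0.75133294,  0.4494988 , -0.541196  ]), 'torque': array([ 0.01459404, -0.01947871,  0.01043126]), 'width': 0.08659166945650847}
```

View pics/scene0.png

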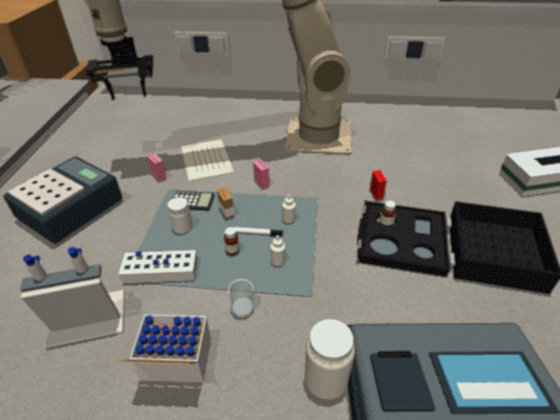

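View pics/side0.png

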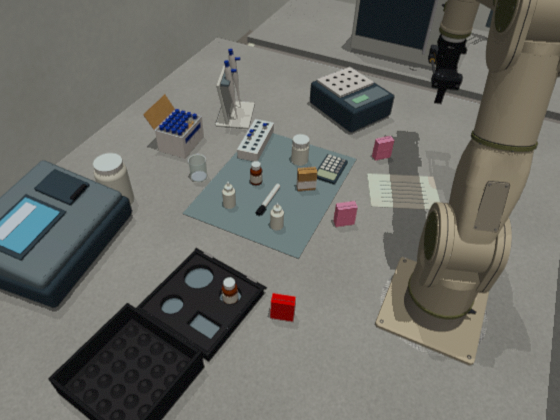

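The scene view shows the jar at (180,215), carton at (226,203), amber at (231,241), droppers at (289,210) and (278,250), and the case at (405,237) with an amber already in it. So a dropper is the missing bottle. Next I zoom in to get pixel edges.

Run:
```python
from h import *
S=np.load('scene0.npz')['img'];D=np.load('side0.npz')['img']
def crop(im,x,y,w,h):
    o=cv2.resize(im[y:y+h,x:x+w],(400,300),interpolation=cv2.INTER_CUBIC)
    for i in range(x-x%20+20,x+w,20): cv2.putText(o,str(i),((i-x)*400//w,8),0,.3,(255,255,0));cv2.line(o,((i-x)*400//w,10),((i-x)*400//w,16),(255,255,0))
    for j in range(y-y%20+20,y+h,20): cv2.putText(o,str(j),(0,(j-y)*300//h),0,.3,(255,255,0));cv2.line(o,(20,(j-y)*300//h),(26,(j-y)*300//h),(255,255,0))
    return o
a=np.hstack([crop(S,160,180,160,120),crop(S,345,180,120,90)])
b=np.hstack([crop(D,200,130,160,120),crop(D,130,240,160,120)])
save(np.vstack([a,b]),'comp.png')
```

```text
(no output)
```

View pics/comp.png

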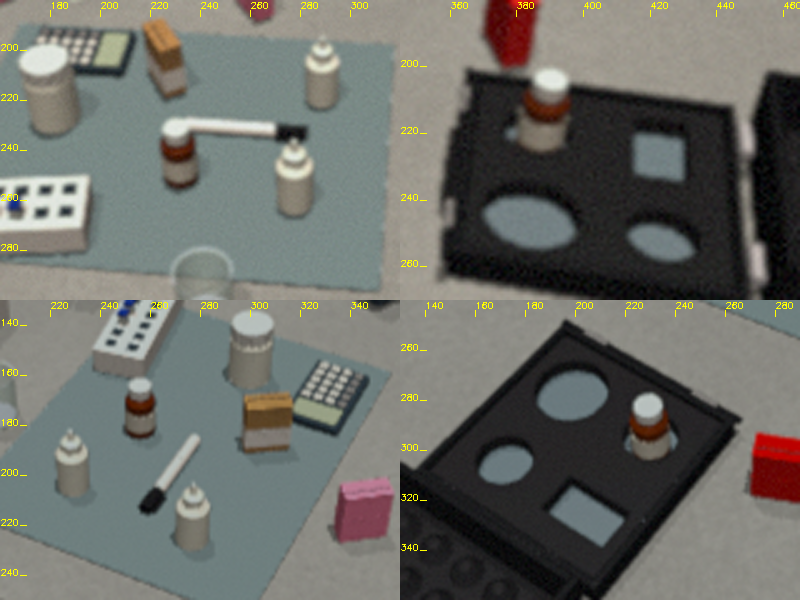

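Run:
```python
from h import *
S=dict(np.load('scene0.npz'));D=dict(np.load('side0.npz'))
for n,z,a,b in[('jar',.091,(180,203),(300.8,138.8)),('carton',.076,(224.8,193),(307,171)),('amber',.077,(230,230.4),(256,164)),
 ('dropA',.092,(288.8,196),(277.2,204.8)),('dropB',.092,(277.2,237.2),(227.6,182.8)),
 ('large',.007,(384,246.5),(195.5,277.5)),('small2',.007,(423.5,252.5),(169,305)),('slot',.007,(423,227),(201.5,326)),('amberin',.08,(390,203.5),(226,283))]:
    print(n,ray(S,*a,z).round(3),ray(D,*b,z).round(3))
# case corners
for p in[(365,201),(449,211),(447,272),(358,264)]: print('caseS',ray(S,*p,.03).round(3))
for p in[(194,249),(264,289)]: print('caseD',ray(D,*p,.03).round(3))
s=r.read_state()
from scipy.spatial.transform import Rotation as R
print(R.from_quat(s['eef_rot']).as_matrix().round(3))
W=np.load('wrist0.npz');print((W['T'][:3,:3]@R.from_quat(s['eef_rot']).as_matrix()).round(3),W['K'])
```

```text
jar [ 0.526 -0.358  0.091] [ 0.521 -0.362  0.091]
carton [ 0.455 -0.252  0.076] [ 0.449 -0.245  0.076]
amber [ 0.603 -0.208  0.077] [ 0.597 -0.204  0.077]
dropA [ 0.47  -0.07   0.092] [ 0.459 -0.063  0.092]
dropB [ 0.631 -0.084  0.092] [ 0.622 -0.079  0.092]
large [0.554 0.191 0.007] [0.566 0.191 0.007]
small2 [0.566 0.292 0.007] [0.579 0.29  0.007]
slot [0.468 0.305 0.007] [0.478 0.304 0.007]
amberin [0.462 0.203 0.08 ] [0.458 0.215 0.08 ]
caseS [0.398 0.146 0.03 ]
caseS [0.42  0.378 0.03 ]
caseS [0.648 0.331 0.03 ]
caseS [0.643 0.118 0.03 ]
caseD [0.608 0.128 0.03 ]
caseD [0.386 0.159 0.03 ]
[[ 0.293 -0.956 -0.   ]
 [-0.956 -0.293  0.001]
 [-0.001  0.    -1.   ]]
[[ 1.    -0.     0.001]
 [ 0.     0.959 -0.285]
 [-0.001  0.285  0.959]] [[296.42829896   0.         276.59541651]
 [  0.         296.42829896 210.14056808]
 [  0.           0.           1.        ]]
```

>>> play_rows(
  commands=[
    [0,0,4,0,0,0,8.7],
    [3.5,4.4,1.3,0,0,-0.033,8.7],
    [3.5,4.4,1.3,0,0,-0.033,8.7],
    [3.5,4.4,1.3,0,0,-0.033,8.7],
    [3.5,4.4,1.3,0,0,-0.033,8.7],
    [3.5,4.4,1.3,0,0,-0.033,8.7],
    [3.5,4.4,1.3,0,0,-0.033,8.7],
    [3.5,4.4,1.3,0,0,-0.033,8.7],
    [3.5,4.4,1.3,0,0,-0.033,8.7],
    [3.5,4.4,1.3,0,0,-0.033,8.7],
    [0,0,0,0,0,0,8.7],
    [0,0,0,0,0,0,8.7],
    [0,0,0,0,0,0,8.7],
  ],
)

```text
time: 1.78
ee_pos: [0.4976, -0.2029, 0.3423]
eef_rot: [-0.707, 0.708, 0.0, -0.0]
ft_force: [-0.2, -0.0, 0.6]
width: 0.087
```

Run:
```python
from h import *
c=cam('wrist');save(cv2.resize(c['img'],(800,600)),'w1.png');np.savez('w1.npz',**c)
```

```text
(no output)
```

View pics/w1.png

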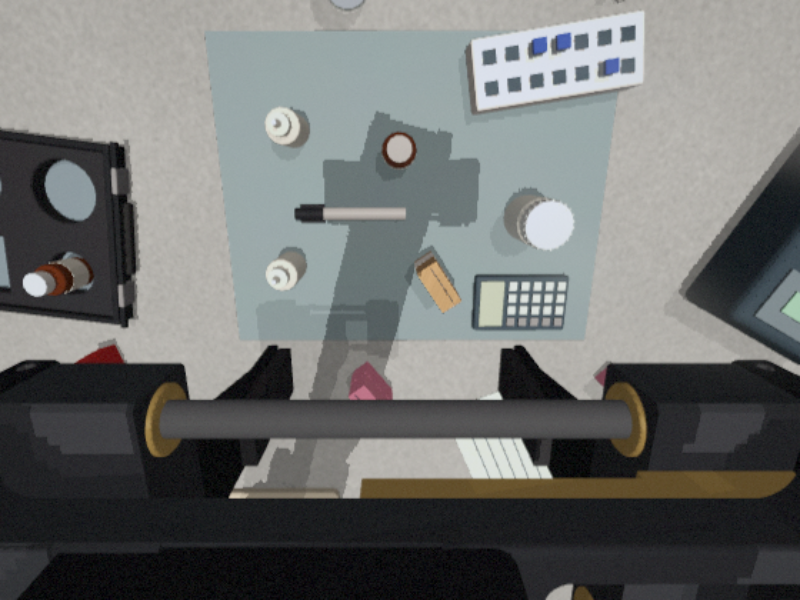

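Run:
```python
from h import *
c=dict(np.load('w1.npz'))
for n,p,z in[('jar',(546,224),.091),('dropB',(281,125),.092),('dropA',(281,274),.092),('amber',(399,149),.077),('amberin',(37,284),.08)]:
    print(n,ray(c,p[0]*.7,p[1]*.7,z).round(4))
hsv=cv2.cvtColor(c['img'],cv2.COLOR_RGB2HSV)
m=cv2.inRange(hsv,(8,90,150),(22,255,255));m[:, :270]=0;m[240:]=0;m[:160]=0
k=max(cv2.findContours(m,0,2)[0],key=cv2.contourArea)
b=cv2.boxPoints(cv2.minAreaRect(k));print(cv2.minAreaRect(k))
w=np.array([ray(c,*p,.076)[:2] for p in b]);print(w.round(4),w.mean(0))
for i in range(4):
    d=w[(i+1)%4]-w[i];print(np.linalg.norm(d).round(4),np.degrees(np.arctan2(d[1],d[0])).round(1))
save(cv2.resize(c['img'][160:240,270:350],(480,480),interpolation=0),'ct.png')
```

```text
jar [ 0.5257 -0.3611  0.091 ]
dropB [ 0.6225 -0.0905  0.092 ]
dropA [ 0.4724 -0.0787  0.092 ]
amber [ 0.6009 -0.2067  0.077 ]
amberin [0.4585 0.1992 0.08  ]
((306.9710388183594, 200.49383544921875), (32.992759704589844, 15.762740135192871), 56.97613525390625)
[[ 0.4699 -0.2262]
 [ 0.4839 -0.247 ]
 [ 0.438  -0.2776]
 [ 0.4232 -0.2565]] [ 0.45374945 -0.25182198]
0.0251 -56.2
0.0552 -146.4
0.0258 124.9
0.0557 32.9
```

View pics/ct.png

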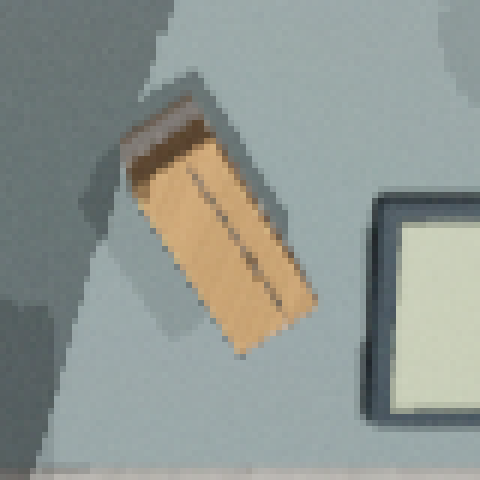

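>>> play_rows(
  commands=[
    [0,6,0,0,0,0,8.7],
    [0,6,0,0,0,0,8.7],
    [0,6,0,0,0,0,8.7],
    [0,6,0,0,0,0,8.7],
    [0,6,0,0,0,0,8.7],
    [0,6,0,0,0,0,8.7],
    [0,6,0,0,0,0,8.7],
    [0,2,0,0,0,0,8.7],
    [0,0,0,0,0,0,8.7],
    [0,0,0,0,0,0,8.7],
  ],
)

```text
time: 3.08
ee_pos: [0.499, 0.2367, 0.3426]
eef_rot: [-0.707, 0.708, -0.0, -0.0]
ft_force: [0.6, 0.1, 0.7]
width: 0.0871
```

Run:
```python
from h import *
c=cam('wrist');np.savez('w2.npz',**c);save(cv2.resize(c['img'][:260],(800,371)),'w2.png')
```

```text
(no output)
```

View pics/w2.png

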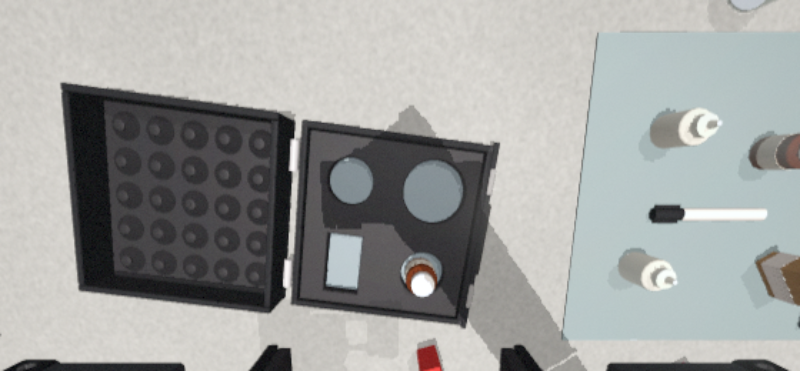

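Run:
```python
from h import *
c=dict(np.load('w2.npz'));im=c['img'];print(-c['T'][:3,:3].T@c['T'][:3,3])
hsv=cv2.cvtColor(im,cv2.COLOR_RGB2HSV);g=cv2.cvtColor(im,cv2.COLOR_RGB2GRAY)
m=((g>80)*255).astype(np.uint8);m[:,:215]=0;m[:,335:]=0;m[:95]=0;m[215:]=0
for k in cv2.findContours(m,0,2)[0]:
    if cv2.contourArea(k)<100: continue
    x,y,w,h=cv2.boundingRect(k)
    P=np.array([ray(c,*p,.007)[:2] for p in k[:,0]+0.0]).astype(np.float32)
    e=cv2.fitEllipse(P*1000);q=cv2.minAreaRect(P*1000)
    print((x,y,w,h),'ell',np.round(e[0],1),np.round(e[1],1),'rect',np.round(q[0],1),np.round(q[1],1),round(q[2],1),im[y+h//2,x+w//2])
# dropper bases from this view + tips
for n,p,z in[('A tip',(657,275),.092),('B tip',(712,124),.092)]: print(n,ray(c,p[0]*.7,p[1]*.7,z).round(4))
```

```text
[0.57772162 0.23681261 0.54053576]
(326, 192, 9, 23) ell [419.9 135.5] [15.5 63.8] rect [432.1 137.4] [42.7 15.1] 3.1 [143 139 137]
(282, 112, 42, 44) ell [557.4 191.3] [71.7 72.8] rect [557.6 191.4] [71.8 72.7] 89.9 [132 144 148]
(313, 105, 22, 9) ell [598.3 155.9] [13.3 38.5] rect [598.7 156.7] [36.3 12.9] 89.9 [96 92 96]
(215, 95, 102, 120) ell [500.8 265.3] [180.4 207.2] rect [515.5 251.5] [190.1 206.2] 86.5 [54 50 55]
A tip [ 0.4724 -0.0475  0.092 ]
B tip [ 0.6246 -0.075   0.092 ]
```

Run:
```python
from h import *
c=dict(np.load('w2.npz'));g=cv2.cvtColor(c['img'],cv2.COLOR_RGB2GRAY)
for n,(x0,x1,y0,y1) in dict(small2=(226,266,106,147),slot=(222,258,160,206),large=(276,330,106,160)).items():
    m=np.zeros_like(g);m[y0:y1,x0:x1]=(g[y0:y1,x0:x1]>85)*255
    k=max(cv2.findContours(m,0,2)[0],key=cv2.contourArea)
    P=np.array([ray(c,*p,.007)[:2] for p in k[:,0]+0.0]).astype(np.float32)*1000
    e=cv2.fitEllipse(P);q=cv2.minAreaRect(P)
    print(n,np.round(e[0],1),np.round(e[1],1),'rect',np.round(q[0],1),np.round(q[1],1),round(q[2],1))
for p in[(303,122),(497,143),(466,325),(293,304)]: print(ray(c,p[0]*.7,p[1]*.7,.03).round(4))
```

```text
small2 [570.1 290.1] [50.9 52.8] rect [570.6 290.6] [50.3 53.3] 89.0
slot [473.5 296.5] [79.2 89.9] rect [471.3 305. ] [64.7 83.7] 88.8
large [557.4 191.2] [71.4 72.1] rect [557.6 191.4] [72.7 71.7] 0.2
[0.6338 0.3396 0.03  ]
[0.6114 0.1213 0.03  ]
[0.3925 0.1462 0.03  ]
[0.421  0.3657 0.03  ]
```

>>> play_rows(
  commands=[
    [-0.5,-5.1,-1,0,0,0,8.7],
    [-0.5,-5.1,-2.8,0,0,0,8.7],
    [-0.5,-5.1,-2.8,0,0,0,8.7],
    [-0.5,-5.1,-2.8,0,0,0,8.7],
    [-0.5,-5.1,-2.8,0,0,0,8.7],
    [-0.4,-5.1,-2.8,0,0,0,8.7],
    [0,0,-2.2,0,0,0,8.7],
    [0,0,0,0,0,0,8.7],
    [0,0,0,0,0,0,8.7],
  ],
)

```text
time: 4.25
ee_pos: [0.4698, -0.0675, 0.1719]
eef_rot: [0.707, -0.707, 0.001, -0.0]
ft_force: [0.7, -0.0, 0.6]
width: 0.0869
```

Run:
```python
from h import *
c=cam('wrist');np.savez('w3.npz',**c);save(cv2.resize(c['img'],(800,600)),'w3.png')
for n,p in[('base',(.467,-.07,.004)),('tip',(.467,-.07,.092))]: print(n,proj(c,p)/.7)
```

```text
base [398.21562715 270.79331258]
tip [399.08391993 298.76258171]
```

View pics/w3.png

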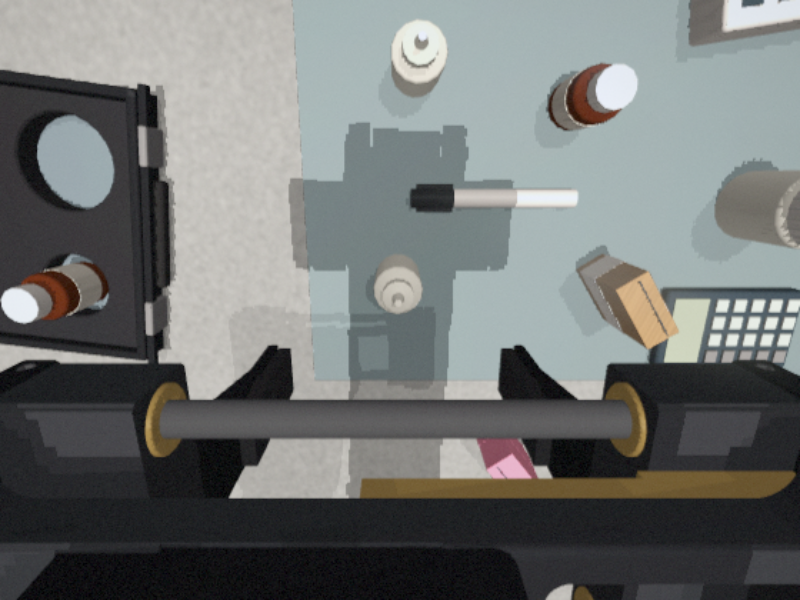

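>>> play_rows(
  commands=[
    [-0.3,-0.2,-3.5,0,0,0,8.7],
    [0,0,-4,0,0,0,8.7],
    [0,0,-3.5,0,0,0,8.7],
    [0,0,-2.2,0,0,0,8.7],
    [0,0,-1.1,0,0,0,8.7],
    [0,0,0,0,0,0,8.7],
    [0,0,0,0,0,0,3.2],
    [0,0,0,0,0,0,3.2],
    [0,0,0,0,0,0,3.2],
    [0,0,0,0,0,0,3.2],
    [0,0,0,0,0,0,3.2],
    [0,0,0,0,0,0,3.2],
  ],
  grip_force=15,
)

```text
time: 5.8
ee_pos: [0.4664, -0.0695, 0.0277]
eef_rot: [0.707, -0.707, 0.0, 0.0]
ft_force: [-0.2, 0.4, -0.1]
width: 0.0364
```

>>> play_rows(
  commands=[
    [0,0,1.5,0,0,0,3.2],
    [0,0,3,0,0,0,3.2],
    [0,0,3.5,0,0,0,3.2],
    [0,0,3,0,0,0,3.2],
    [0.7,2.4,1,0,0,0,3.2],
    [1.4,4.8,0,0,0,0,3.2],
    [1.4,4.8,0,0,0,0,3.2],
    [1.4,4.8,0,0,0,0,3.2],
    [1.4,4.8,0,0,0,0,3.2],
    [1.4,4.8,0,0,0,0,3.2],
    [1.4,4.8,0,0,0,0,3.2],
    [1.3,4.8,0,0,0,0,3.2],
    [0,0,0,0,0,0,3.2],
    [0,0,0,0,0,0,3.2],
  ],
)

```text
time: 7.55
ee_pos: [0.5705, 0.29, 0.1482]
eef_rot: [0.707, -0.707, 0.0, 0.0]
ft_force: [-0.0, -0.1, 0.3]
width: 0.0321
```

Run:
```python
from h import *
c=cam('wrist');np.savez('w4.npz',**c);save(cv2.resize(c['img'][60:320],(800,371)),'w4.png')
p=r.read_state()['ee_pos'];print(p)
for n,q in[('dropbase',(p[0],p[1],p[2]-.025)),('well',(.5705,.2905,.007)),('slot',(.471,.302,.007))]: print(n,(proj(c,q)-[0,60])/.7)
```

```text
[0.57076472 0.28925397 0.14817585]
dropbase [396.97595861 235.25610249]
well [394.90157046 188.5345843 ]
slot [381.85987466 297.91881591]
```

View pics/w4.png

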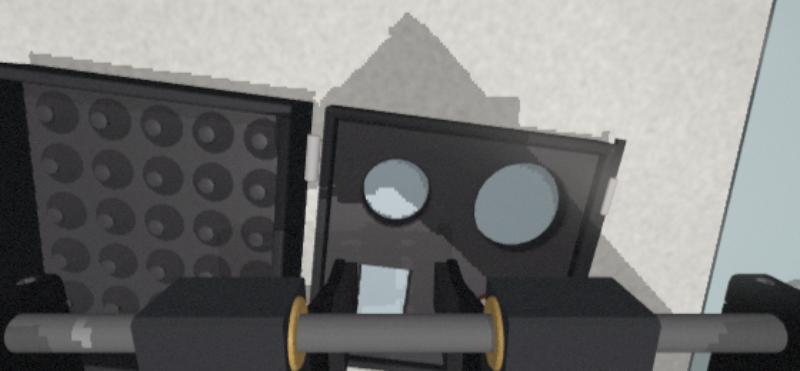

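The fingers are empty: the width reads 32 mm and no bottle is visible. I check where the dropper is.

Run:
```python
from h import *
o=[]
for n,(x,y,w,h) in(('scene',(160,170,320,140)),('side',(120,120,240,240))):
    c=cam(n);np.savez(n+'1.npz',**c);o.append(cv2.resize(c['img'][y:y+h,x:x+w],(w*4//2*1 if n=='side' else 640,h*2)))
a=np.zeros((760,640,3),np.uint8)
a[:280]=o[0];a[280:760,:480]=o[1];save(cv2.resize(a,(505,600)),'chk.png')
```

```text
(no output)
```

View pics/chk.png

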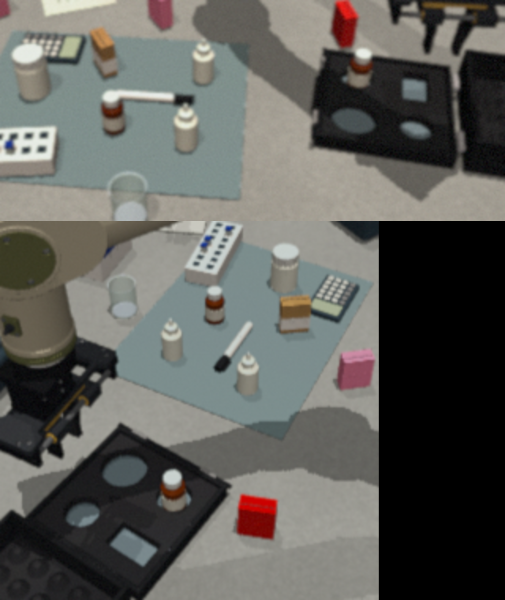

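Run:
```python
from h import *
for n in('scene','side'):
    c=dict(np.load(n+'1.npz'));c0=np.load(n+'0.npz')
    d=cv2.absdiff(c['img'],c0['img'])
    for z,p in((.092,(.467,-.07,.092)),):
        u,v=proj(c,p).astype(int);print(n,u,v,'diff around',d[v-5:v+40,u-15:u+15].mean())
    g0=cv2.cvtColor(c0['img'],7)[v-8:v+35,u-14:u+15];g1=cv2.cvtColor(c['img'],7)[v-18:v+45,u-24:u+25]
    q=cv2.matchTemplate(g1,g0,5);print('shift',np.array(cv2.minMaxLoc(q)[3])-10,q.max())
```

```text
scene 288 195 diff around 9.43679012345679
shift [0 0] 0.6861239
side 275 202 diff around 14.367407407407407
shift [0 0] 0.998837
```

The dropper has not moved: the pads slid up off it because the grip was too weak. I go back, grip with a 0 opening command and more force, and lift slowly.

>>> play_rows(
  commands=[
    [-0.7,-2.4,0,0,0,0,8.7],
    [-1.4,-4.8,0,0,0,0,8.7],
    [-1.4,-4.8,0,0,0,0,8.7],
    [-1.4,-4.8,0,0,0,0,8.7],
    [-1.4,-4.8,0,0,0,0,8.7],
    [-1.4,-4.8,0,0,0,0,8.7],
    [-1.4,-4.8,0,0,0,0,8.7],
    [-1.3,-4.8,0,0,0,0,8.7],
    [0,0,-3,0,0,0,8.7],
    [0,0,-4,0,0,0,8.7],
    [0,0,-3,0,0,0,8.7],
    [0,0,-2,0,0,0,8.7],
    [0,0,0,0,0,0,8.7],
    [0,0,0,0,0,0,0],
    [0,0,0,0,0,0,0],
    [0,0,0,0,0,0,0],
    [0,0,0,0,0,0,0],
    [0,0,0,0,0,0,0],
    [0,0,0,0,0,0,0],
  ],
  grip_force=30,
)

```text
time: 10.07
ee_pos: [0.4664, -0.0695, 0.0277]
eef_rot: [0.707, -0.707, 0.0, 0.0]
ft_force: [0.1, -0.3, 0.0]
width: 0.0349
```

>>> play_rows(
  commands=[
    [0,0,0.5,0,0,0,0],
    [0,0,1,0,0,0,0],
    [0,0,0,0,0,0,0],
  ],
)

```text
time: 10.45
ee_pos: [0.4672, -0.0696, 0.0437]
eef_rot: [0.707, -0.707, 0.001, -0.0]
ft_force: [-1.0, 0.3, -1.4]
width: 0.0209
```

Run:
```python
from h import *
c=cam('wrist');save(cv2.resize(c['img'][140:],(800,400)),'w5.png')
d=cam('side');save(d['img'][120:300,180:420],'s5.png')
s=cam('scene')
a=np.zeros((600,800,3),np.uint8);a[:300,:600]=cv2.resize(c['img'],(600,450))[100:400];a[300:,:400]=cv2.resize(d['img'][130:280,190:390],(400,300));a[300:,400:]=cv2.resize(s['img'][130:280,200:400],(400,300))
save(a,'chk2.png');print(r.read_state()['width'])
```

```text
0.021258962052916365
```

View pics/chk2.png

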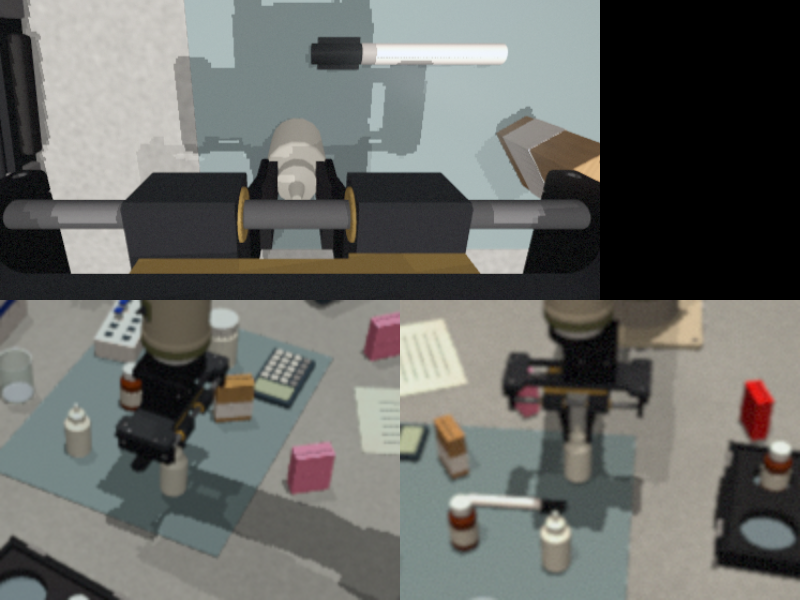

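Run:
```python
from h import *
s=r.read_state();print(s['width'],s['ft_force'],s['torque'],s['ee_pos'])
o=[]
for n,dy in(('side',0),('scene',0)):
    c=cam(n);c0=np.load(n+'1.npz')['img']
    u,v=proj(c,(.467,-.07,.03)).astype(int)
    for im in(c0,c['img']): o.append(cv2.resize(im[v-28:v+22,u-25:u+25],(400,300 if 0 else 400),interpolation=2))
    # bottom edge shift, lower body template
    t=cv2.cvtColor(c0,7)[v-2:v+14,u-9:u+10];w=cv2.cvtColor(c['img'],7)[v-22:v+24,u-19:u+20]
    q=cv2.matchTemplate(w,t,5);print(n,np.array(cv2.minMaxLoc(q)[3])-[10,20],q.max())
save(cv2.resize(np.vstack([np.hstack(o[:2]),np.hstack(o[2:])]),(600,600)),'z.png')
```

```text
0.021258962052916365 [-0.32263732 -0.72105852 -0.97249775] [ 0.03191088  0.01884277 -0.03066393] [ 0.46629116 -0.06956446  0.04263383]
side [-1  7] 0.47093034
scene [-10   9] 0.41109395
```

View pics/z.png

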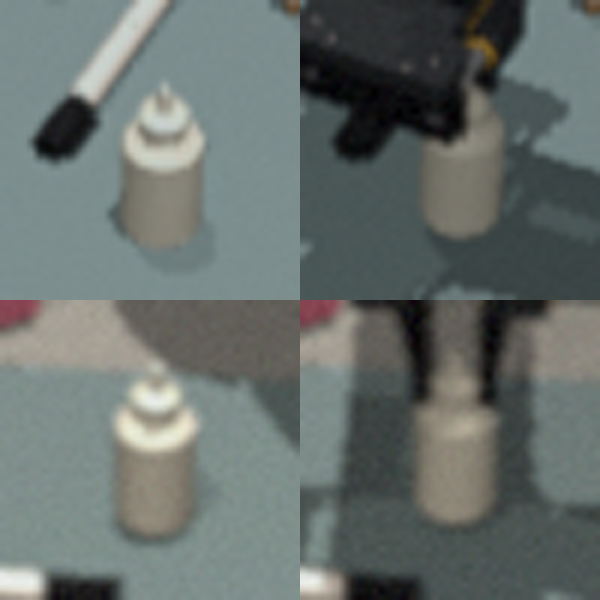

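Run:
```python
from h import *
c=dict(np.load('scene1.npz'));U,V=proj(c,(.467,-.07,.03)).astype(int)
def rx(u,v,x):
    R=c['T'][:3,:3];o=-R.T@c['T'][:3,3];d=R.T@np.linalg.inv(c['K'])@[u,v,1.];return (o+d*(x-o[0])/d[0]).round(4)
f=lambda x,y,X:rx(U-25+x/6,V-28+y/6,X)
print('tips',f(120,100,.467),f(190,105,.467))
print('base now',f(155,222,.486),'base before',f(155,238,.486),'shoulder now',f(155,120,.486),'before',f(155,137,.486))
```

```text
tips [ 0.467  -0.0859  0.0712] [ 0.467  -0.0536  0.0708]
base now [ 0.486  -0.0678  0.0138] base before [ 0.486  -0.0677  0.0035] shoulder now [ 0.486  -0.0681  0.0767] before [ 0.486  -0.068   0.0665]
```

The fingers hold the bottle by its collar and have lifted it about 10 mm. The visible tips are about 25 mm above the reported TCP. I set it down and open, then step lower while watching the force.

>>> play_rows(
  commands=[
    [0,0,-0.5,0,0,0,0],
    [0,0,-0.4,0,0,0,0],
    [0,0,0,0,0,0,0],
  ],
)

```text
time: 11.08
ee_pos: [0.4673, -0.0695, 0.0344]
eef_rot: [0.707, -0.707, 0.001, -0.0]
ft_force: [-2.5, 0.7, 10.9]
width: 0.0212
```

>>> play_rows(
  commands=[
    [0,0,0,0,0,0,8.7],
    [0,0,0,0,0,0,8.7],
    [0,0,0,0,0,0,8.7],
    [0,0,0,0,0,0,8.7],
    [0,0,0,0,0,0,8.7],
    [0,0,-0.6,0,0,0,8.7],
    [0,0,0,0,0,0,8.7],
  ],
)

```text
time: 11.95
ee_pos: [0.4659, -0.0694, 0.0271]
eef_rot: [0.707, -0.707, -0.0, 0.0]
ft_force: [0.1, 0.4, -0.6]
width: 0.082
```

Run:
```python
from h import *
s=r.read_state();print(s['ee_pos'],s['width'],s['ft_force'])
c=cam('wrist');d=cam('scene');np.savez('w6.npz',**c);np.savez('s6.npz',**d)
U,V=proj(d,(.467,-.07,.03)).astype(int);print(U,V)
a=np.hstack([cv2.resize(c['img'][140:350],(400,300))*1,cv2.resize(d['img'][V-60:V+24,U-56:U+56],(400,300),interpolation=2)])
save(a,'o6.png')
for z in(0,.019,.051+.019):
    print(z,[(proj(d,(s['ee_pos'][0],s['ee_pos'][1]+k,s['ee_pos'][2]+z))-[U-56,V-60])*300/84+[400,0] for k in(-.0435,.0435)])
```

```text
[ 0.46591986 -0.06943911  0.02705628] 0.08200649637617512 [ 0.0643626   0.3991611  -0.62076353]
288 212
0 [array([548.70393918, 213.43587879]), array([658.07574095, 220.3034864 ])]
0.019 [array([548.23807637, 195.36566159]), array([658.77633506, 202.18518683])]
0.06999999999999999 [array([546.93722936, 144.90748467]), array([660.73315599, 151.57918322])]
```

View pics/o6.png

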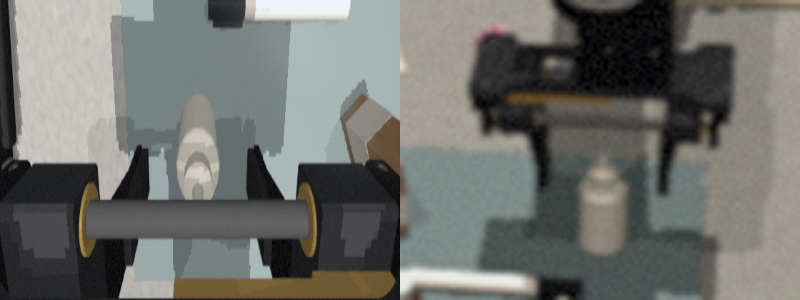

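>>> play_rows(
  commands=[
    [0,0,-0.5,0,0,0,8.7],
    [0,0,-0.3,0,0,0,8.7],
    [0,0,0,0,0,0,8.7],
  ],
)

```text
time: 12.42
ee_pos: [0.4662, -0.0694, 0.0194]
eef_rot: [0.707, -0.707, -0.0, 0.0]
ft_force: [0.4, 0.6, 1.0]
width: 0.0873
```

>>> play_rows(
  commands=[
    [0,0,-0.3,0,0,0,8.7],
    [0,0,-0.3,0,0,0,8.7],
    [0,0,0,0,0,0,8.7],
  ],
)

```text
time: 12.8
ee_pos: [0.4662, -0.0695, 0.0134]
eef_rot: [0.707, -0.707, -0.0, 0.0]
ft_force: [0.1, 0.0, -0.3]
width: 0.0872
```

>>> play_rows(
  commands=[
    [0,0,-0.3,0,0,0,8.7],
    [0,0,-0.3,0,0,0,8.7],
    [0,0,0,0,0,0,8.7],
  ],
)

```text
time: 13.18
ee_pos: [0.4662, -0.0695, 0.0074]
eef_rot: [0.707, -0.707, -0.0, 0.0]
ft_force: [-0.0, 0.6, -0.2]
width: 0.0869
```

>>> play_rows(
  commands=[
    [0,0,0,0,0,0,0],
    [0,0,0,0,0,0,0],
    [0,0,0,0,0,0,0],
    [0,0,0,0,0,0,0],
    [0,0,0,0,0,0,0],
    [0,0,0,0,0,0,0],
    [0,0,0,0,0,0,0],
    [0,0,0,0,0,0,0],
  ],
  grip_force=25,
)

```text
time: 14.18
ee_pos: [0.4664, -0.0695, 0.0077]
eef_rot: [0.707, -0.707, 0.0, 0.0]
ft_force: [-0.2, 0.6, -0.0]
width: 0.0372
```

>>> play_rows(
  commands=[
    [0,0,0.5,0,0,0,0],
    [0,0,1.5,0,0,0,0],
    [0,0,0,0,0,0,0],
  ],
)

```text
time: 14.55
ee_pos: [0.4676, -0.0697, 0.0292]
eef_rot: [0.707, -0.707, 0.001, -0.001]
ft_force: [0.6, -1.4, -1.6]
width: 0.0372
```

>>> play_rows(
  commands=[
    [0,0,3,0,0,0,0],
    [0,0,3.5,0,0,0,0],
    [0,0,2.5,0,0,0,0],
    [0.7,2.4,1,0,0,0,0],
    [1.4,4.8,0,0,0,0,0],
    [1.4,4.8,0,0,0,0,0],
    [1.4,4.8,0,0,0,0,0],
    [1.4,4.8,0,0,0,0,0],
    [1.4,4.8,0,0,0,0,0],
    [1.4,4.8,0,0,0,0,0],
    [1.3,4.8,0,0,0,0,0],
    [0,0,0,0,0,0,0],
    [0,0,0,0,0,0,0],
  ],
)

```text
time: 16.18
ee_pos: [0.5704, 0.2899, 0.1273]
eef_rot: [0.707, -0.707, 0.0, 0.0]
ft_force: [-0.3, -1.3, -0.9]
width: 0.037
```

Run:
```python
from h import *
c=cam('wrist');np.savez('w7.npz',**c)
p=r.read_state()['ee_pos'];print(p)
a=c['img'].copy()
# measure wells again from here: large, small2 rim
for n,q in[('b',(p[0],p[1],p[2]-.0037)),('w',(.5705,.2905,.007)),('L',(.5575,.1912,.007)),('S',(.471,.302,.007))]:
    u=proj(c,q);print(n,u.round(1));cv2.circle(a,tuple(u.round().astype(int)),2,(255,0,0),-1)
save(cv2.resize(a[60:340],(800,400)),'w7.png')
```

```text
[0.57069591 0.28913589 0.12748926]
b [278.  234.4]
w [276.3 196.1]
L [365.2 207.5]
S [266.7 276.6]
```

View pics/w7.png

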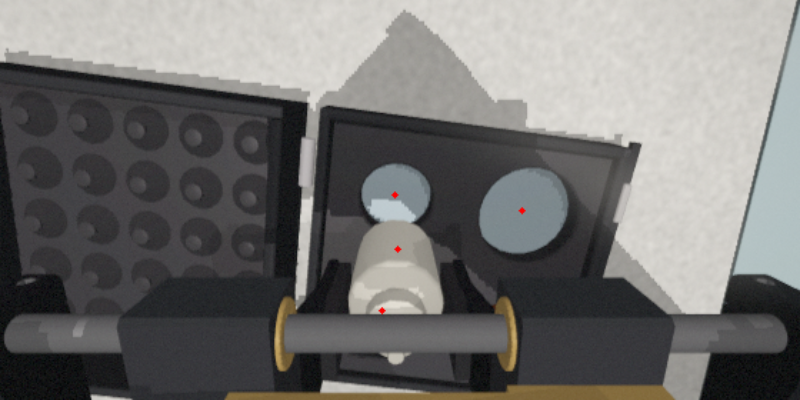

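>>> play_rows(
  commands=[
    [0,0,-2,0,0,0,0],
    [0,0,-3,0,0,0,0],
    [0,0,-3,0,0,0,0],
    [0,0,-2,0,0,0,0],
    [0,0,-1,0,0,0,0],
    [0,0,0,0,0,0,0],
  ],
)

```text
time: 16.98
ee_pos: [0.5703, 0.2902, 0.0174]
eef_rot: [0.707, -0.707, -0.0, 0.0]
ft_force: [-0.1, 0.2, -1.0]
width: 0.037
```

>>> play_rows(
  commands=[
    [0,0,-0.4,0,0,0,0],
    [0,0,0,0,0,0,0],
  ],
)

```text
time: 17.23
ee_pos: [0.5707, 0.2907, 0.0141]
eef_rot: [0.707, -0.707, 0.0, -0.0]
ft_force: [0.6, -0.6, -0.6]
width: 0.0372
```

>>> play_rows(
  commands=[
    [0,0,-0.2,0,0,0,0],
    [0,0,0,0,0,0,0],
  ],
)

```text
time: 17.48
ee_pos: [0.5704, 0.2905, 0.0117]
eef_rot: [0.707, -0.707, 0.0, 0.0]
ft_force: [-0.4, 0.1, -1.3]
width: 0.0371
```

>>> play_rows(
  commands=[
    [0,0,-0.15,0,0,0,0],
    [0,0,0,0,0,0,0],
  ],
)

```text
time: 17.73
ee_pos: [0.5703, 0.2904, 0.01]
eef_rot: [0.707, -0.707, 0.0, 0.0]
ft_force: [0.2, -0.3, -0.8]
width: 0.037
```

>>> play_rows(
  commands=[
    [0,0,-0.15,0,0,0,0],
    [0,0,0,0,0,0,0],
  ],
)

```text
time: 17.98
ee_pos: [0.5703, 0.2905, 0.0085]
eef_rot: [0.707, -0.707, -0.0, 0.0]
ft_force: [-0.8, -0.3, -1.1]
width: 0.0369
```

>>> play_rows(
  commands=[
    [0,0,-0.15,0,0,0,0],
    [0,0,0,0,0,0,0],
  ],
)

```text
time: 18.23
ee_pos: [0.5706, 0.2906, 0.0078]
eef_rot: [0.707, -0.707, 0.0, -0.0]
ft_force: [-1.8, -1.3, 4.9]
width: 0.0376
```

>>> play_rows(
  commands=[
    [0,0,-0.15,0,0,0,0],
    [0,0,0,0,0,0,0],
  ],
)

```text
time: 18.48
ee_pos: [0.571, 0.2907, 0.0077]
eef_rot: [0.707, -0.707, 0.001, -0.0]
ft_force: [-4.8, -4.7, 17.6]
width: 0.0369
```

>>> play_rows(
  commands=[
    [0,0,0.1,0,0,0,0],
    [0,0,0,0,0,0,6],
    [0,0,0,0,0,0,6],
    [0,0,0,0,0,0,6],
    [0,0,0,0,0,0,6],
    [0,0,1,0,0,0,6],
    [0,0,3,0,0,0,6],
    [0,0,4,0,0,0,6],
    [0,0,4,0,0,0,6],
    [0,0,2.3,0,0,0,6],
    [0,0,0,0,0,0,6],
  ],
)

```text
time: 19.85
ee_pos: [0.5713, 0.2913, 0.1522]
eef_rot: [0.707, -0.707, 0.001, -0.002]
ft_force: [1.0, -0.3, -0.8]
width: 0.06
```

>>> play_rows(
  commands=[
    [-0.2,-3,0,0,0,0,8.7],
    [-0.4,-5.9,0,0,0,0,8.7],
    [-0.4,-5.9,0,0,0,0,8.7],
    [-0.4,-5.9,0,0,0,0,8.7],
    [-0.4,-5.9,0,0,0,0,8.7],
    [-0.4,-5.9,0,0,0,0,8.7],
    [-0.4,-5.9,0,0,0,0,8.7],
    [-0.4,-5.9,0,0,0,0,8.7],
    [-0.4,-5.9,0,0,0,0,8.7],
    [-0.4,-5.9,0,0,0,0,8.7],
    [-0.4,-5.9,0,0,0,0,8.7],
    [-0.3,-3,0,0,0,0,8.7],
    [0,0,0,0,0,0,8.7],
    [0,0,0,0,0,0,8.7],
  ],
)

```text
time: 21.6
ee_pos: [0.5255, -0.3581, 0.1489]
eef_rot: [0.708, -0.706, -0.001, -0.0]
ft_force: [0.7, 0.2, -0.7]
width: 0.087
```

Run:
```python
from h import *
c=cam('wrist');np.savez('w8.npz',**c)
print(r.read_state()['ee_pos'])
a=c['img'].copy()
for q in[(.525,-.3605,.091),(.525,-.3605,.004)]:
    u=proj(c,q);print(u);cv2.circle(a,tuple(u.round().astype(int)),2,(255,0,0),-1)
s=cam('side')['img'];x=cv2.resize(s[240:360,120:280],(400,300),interpolation=2)
save(np.hstack([cv2.resize(a,(400,300)),x]),'w8.png')
hsv=cv2.cvtColor(c['img'],cv2.COLOR_RGB2HSV)
```

```text
[ 0.52576776 -0.35781278  0.14924681]
[279.56618918 213.31935399]
[279.00009164 191.57207028]
```

View pics/w8.png

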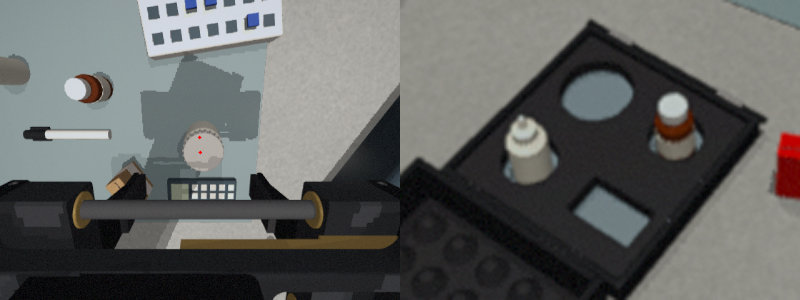

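Run:
```python
from h import *
c=dict(np.load('w8.npz'));h=cv2.cvtColor(c['img'],cv2.COLOR_RGB2HSV)
print(h[205,285],h[185,240],h[195,285])
m=((h[...,0]<40)|(h[...,1]<22)).astype(np.uint8)*255;m&=((h[...,2]>110)*255).astype(np.uint8)
m[:165]=0;m[240:]=0;m[:,:245]=0;m[:,330:]=0
for k in cv2.findContours(m,0,2)[0]:
    if cv2.contourArea(k)>300:
        x,y,w,hh=cv2.boundingRect(k);print(x,y,w,hh,cv2.contourArea(k))
        print(ray(c,x,y+hh/2,.08)[1],ray(c,x+w,y+hh/2,.08)[1],ray(c,x+w/2,y+hh,.091)[0]+.027)
```

```text
[ 15  17 180] [ 98  34 112] [ 13  17 183]
255 168 65 72 3183.0
-0.3376164584683399 -0.3982974403156225 0.5260829918852428
```

>>> play_rows(
  commands=[
    [0,-0.6,-2,0,0,0,8.7],
    [0,0,-4,0,0,0,8.7],
    [0,0,-4,0,0,0,8.7],
    [0,0,-2,0,0,0,8.7],
    [0,0,-1,0,0,0,8.7],
    [0,0,0,0,0,0,8.7],
  ],
)

```text
time: 22.45
ee_pos: [0.5256, -0.3656, 0.0198]
eef_rot: [0.707, -0.707, 0.0, -0.0]
ft_force: [-0.2, 0.4, 0.6]
width: 0.0871
```

>>> play_rows(
  commands=[
    [0,0,-0.5,0,0,0,8.7],
    [0,0,-0.3,0,0,0,8.7],
    [0,0,0,0,0,0,0],
    [0,0,0,0,0,0,0],
    [0,0,0,0,0,0,0],
    [0,0,0,0,0,0,0],
    [0,0,0,0,0,0,0],
    [0,0,0,0,0,0,0],
  ],
  grip_force=25,
)

```text
time: 23.45
ee_pos: [0.5254, -0.3655, 0.0118]
eef_rot: [0.707, -0.707, 0.0, 0.0]
ft_force: [-0.4, -0.1, 1.0]
width: 0.0554
```

>>> play_rows(
  commands=[
    [0,0,0.5,0,0,0,0],
    [0,0,1.5,0,0,0,0],
    [0,0,3,0,0,0,0],
    [0,0,3.5,0,0,0,0],
    [0,0,2.5,0,0,0,0],
    [0.1,2.8,1,0,0,0,0],
    [0.3,5,0,0,0,0,0],
    [0.3,5,0,0,0,0,0],
    [0.3,5,0,0,0,0,0],
    [0.3,5,0,0,0,0,0],
    [0.3,5,0,0,0,0,0],
    [0.3,5,0,0,0,0,0],
    [0.3,5,0,0,0,0,0],
    [0.3,5,0,0,0,0,0],
    [0.3,5,0,0,0,0,0],
    [0.3,5,0,0,0,0,0],
    [0.1,2.9,0,0,0,0,0],
    [0,0,0,0,0,0,0],
    [0,0,0,0,0,0,0],
  ],
)

```text
time: 25.82
ee_pos: [0.557, 0.1912, 0.1318]
eef_rot: [0.707, -0.707, 0.0, 0.0]
ft_force: [0.4, -0.7, -1.2]
width: 0.0549
```

>>> play_rows(
  commands=[
    [0,0,-2,0,0,0,0],
    [0,0,-3,0,0,0,0],
    [0,0,-3,0,0,0,0],
    [0,0,-2,0,0,0,0],
    [0,0,-1,0,0,0,0],
    [0,0,-0.5,0,0,0,0],
    [0,0,0,0,0,0,0],
  ],
)

```text
time: 26.7
ee_pos: [0.5577, 0.1916, 0.017]
eef_rot: [0.707, -0.707, 0.0, -0.0]
ft_force: [0.9, -0.6, -1.4]
width: 0.0547
```

>>> play_rows(
  commands=[
    [0,0,-0.2,0,0,0,0],
    [0,0,0,0,0,0,0],
  ],
)

```text
time: 26.95
ee_pos: [0.5576, 0.1916, 0.015]
eef_rot: [0.707, -0.707, 0.0, -0.0]
ft_force: [0.4, 0.6, -1.3]
width: 0.055
```

>>> play_rows(
  commands=[
    [0,0,-0.15,0,0,0,0],
    [0,0,0,0,0,0,0],
  ],
)

```text
time: 27.2
ee_pos: [0.5574, 0.1915, 0.0131]
eef_rot: [0.707, -0.707, 0.0, 0.0]
ft_force: [0.3, 0.7, -1.2]
width: 0.055
```

>>> play_rows(
  commands=[
    [0,0,-0.12,0,0,0,0],
    [0,0,0,0,0,0,0],
  ],
)

```text
time: 27.45
ee_pos: [0.5573, 0.1915, 0.0118]
eef_rot: [0.707, -0.707, -0.0, 0.0]
ft_force: [-0.2, 0.1, -1.5]
width: 0.0552
```

>>> play_rows(
  commands=[
    [0,0,-0.12,0,0,0,0],
    [0,0,0,0,0,0,0],
  ],
)

```text
time: 27.7
ee_pos: [0.5575, 0.1915, 0.0117]
eef_rot: [0.707, -0.707, 0.0, 0.0]
ft_force: [-4.3, -1.6, 9.2]
width: 0.0553
```

>>> play_rows(
  commands=[
    [0,0,0.1,0,0,0,0],
    [0,0,0,0,0,0,8],
    [0,0,0,0,0,0,8],
    [0,0,0,0,0,0,8],
    [0,0,0,0,0,0,8],
    [0,0,1,0,0,0,8],
    [0,0,3,0,0,0,8],
    [0,0,4,0,0,0,8],
    [0,0,4,0,0,0,8],
    [0,0,2,0,0,0,8],
    [0,0,0,0,0,0,8],
  ],
)

```text
time: 29.08
ee_pos: [0.5581, 0.1917, 0.1529]
eef_rot: [0.707, -0.707, 0.001, -0.001]
ft_force: [-0.4, -1.1, 0.7]
width: 0.0803
```

>>> play_rows(
  commands=[
    [-0.5,-2.4,0,0,0,0.03,6],
    [-1.1,-4.7,0,0,0,0.062,6],
    [-1.1,-4.7,0,0,0,0.062,6],
    [-1.1,-4.7,0,0,0,0.062,6],
    [-1.1,-4.7,0,0,0,0.062,6],
    [-1.1,-4.7,0,0,0,0.062,6],
    [-1.1,-4.7,0,0,0,0.062,6],
    [-1.1,-4.7,0,0,0,0.062,6],
    [-1.1,-4.7,0,0,0,0.062,6],
    [-1.1,-4.7,0,0,0,0.055,6],
    [0,0,0,0,0,0,6],
    [0,0,0,0,0,0,6],
  ],
)

```text
time: 30.58
ee_pos: [0.4529, -0.2547, 0.1505]
eef_rot: [0.88, -0.475, -0.001, -0.0]
ft_force: [-0.2, 0.3, 0.3]
width: 0.0602
```

Run:
```python
from h import *
from scipy.spatial.transform import Rotation as R
s=r.read_state();X=R.from_quat(s['eef_rot']).as_matrix()[:,0];print(s['ee_pos'],np.degrees(np.arctan2(X[1],X[0])))
c=cam('wrist');np.savez('w9.npz',**c)
h=cv2.cvtColor(c['img'],cv2.COLOR_RGB2HSV)
m=cv2.inRange(h,(8,90,140),(22,255,255));u,v=proj(c,(.4537,-.2518,.076)).astype(int);print(u,v)
q=np.zeros_like(m);q[v-55:v+55,u-55:u+55]=m[v-55:v+55,u-55:u+55]
k=max(cv2.findContours(q,0,2)[0],key=cv2.contourArea)
P=np.array([ray(c,*p,.076)[:2] for p in k[:,0]+0.]).astype(np.float32)*1000
print(cv2.contourArea(k),cv2.minAreaRect(P))
a=cv2.resize(c['img'],(400,300));sd=cam('side')['img'];save(np.hstack([a,cv2.resize(sd[240:360,120:280],(400,300),interpolation=2)]),'w9.png')
```

```text
[ 0.45293875 -0.2546858   0.15050658] -56.683515488553226
274 205
282.5 ((469.05352783203125, -241.48094177246094), (16.227622985839844, 23.558149337768555), 33.35923767089844)
```

Run:
```python
from h import *
c=dict(np.load('w9.npz'));h=cv2.cvtColor(c['img'],cv2.COLOR_RGB2HSV)
a=c['img'].copy()
w=np.array([[.0278,.013],[.0278,-.013],[-.0278,-.013],[-.0278,.013]]);t=np.radians(33.3)
w=w@np.array([[np.cos(t),np.sin(t)],[-np.sin(t),np.cos(t)]])+[.4537,-.2518]
cv2.polylines(a,[np.array([proj(c,(*p,.076)) for p in w]).round().astype(int)],True,(255,0,0))
sd=cam('side')['img'];save(np.hstack([cv2.resize(a[130:280,180:380],(400,300)),cv2.resize(sd[240:360,120:280],(400,300),interpolation=2)]),'w10.png')
```

```text
(no output)
```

View pics/w10.png

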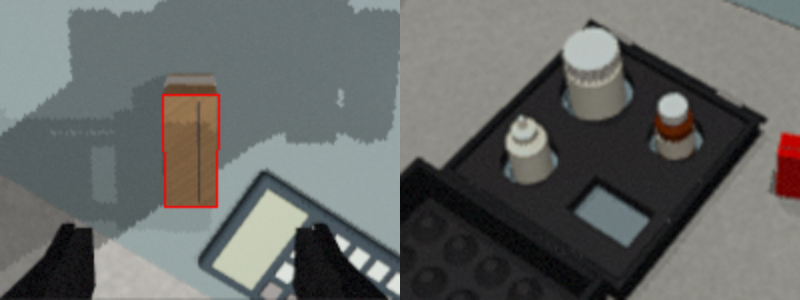

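>>> play_rows(
  commands=[
    [0.1,0.2,-2,0,0,0,5],
    [0,0,-4,0,0,0,5],
    [0,0,-4,0,0,0,5],
    [0,0,-2,0,0,0,5],
    [0,0,-1,0,0,0,5],
    [0,0,-0.5,0,0,0,5],
    [0,0,0,0,0,0,5],
  ],
)

```text
time: 31.6
ee_pos: [0.4548, -0.2535, 0.0172]
eef_rot: [0.88, -0.475, 0.0, 0.0]
ft_force: [-0.8, 0.1, -0.0]
width: 0.0499
```

>>> play_rows(
  commands=[
    [0,0,-0.3,0,0,0,5],
    [0,0,0,0,0,0,0],
    [0,0,0,0,0,0,0],
    [0,0,0,0,0,0,0],
    [0,0,0,0,0,0,0],
    [0,0,0,0,0,0,0],
    [0,0,0,0,0,0,0],
  ],
  grip_force=20,
)

```text
time: 32.48
ee_pos: [0.4544, -0.2536, 0.0138]
eef_rot: [0.88, -0.475, 0.0, 0.0]
ft_force: [-0.6, -0.2, 1.3]
width: 0.0262
```

>>> play_rows(
  commands=[
    [0,0,0.5,0,0,0,0],
    [0,0,1.5,0,0,0,0],
    [0,0,3,0,0,0,0],
    [0,0,3.5,0,0,0,0],
    [0,0,2.5,0,0,0,0],
    [0,2.8,1,0,0,-0.05,0],
    [0.2,5,0,0,0,-0.06,0],
    [0.2,5,0,0,0,-0.06,0],
    [0.2,5,0,0,0,-0.06,0],
    [0.2,5,0,0,0,-0.06,0],
    [0.2,5,0,0,0,-0.06,0],
    [0.2,5,0,0,0,-0.06,0],
    [0.1,5,0,0,0,-0.06,0],
    [0.1,5,0,0,0,-0.06,0],
    [0.2,5,0,0,0,-0.06,0],
    [0.2,5,0,0,0,-0.06,0],
    [0.1,2.8,0,0,0,-0.05,0],
    [0,0,0,0,0,0,0],
    [0,0,0,0,0,0,0],
  ],
)

```text
time: 34.85
ee_pos: [0.4737, 0.3016, 0.1342]
eef_rot: [-0.664, 0.748, -0.0, -0.0]
ft_force: [-0.1, -0.5, -0.6]
width: 0.0258
```

Run:
```python
from h import *
from scipy.spatial.transform import Rotation as R
s=r.read_state();X=R.from_quat(s['eef_rot']).as_matrix()[:,0];print(s['ee_pos'],np.degrees(np.arctan2(X[1],X[0])),s['width'])
c=dict(np.load('w2.npz'));g=cv2.cvtColor(c['img'],7)
# slot floor in w2: pixel box approx (228..255,163..204)
m=np.zeros_like(g);m[160:208,224:260]=(g[160:208,224:260]>110)*255
k=max(cv2.findContours(m,0,2)[0],key=cv2.contourArea)
P=np.array([ray(c,*p,.005)[:2] for p in k[:,0]+0.]).astype(np.float32)*1000
print(cv2.contourArea(k),cv2.minAreaRect(P))
```

```text
[0.47369431 0.3015873  0.13418423] -96.76811600419867 0.025794332749812413
785.0 ((470.6822814941406, 303.30279541015625), (41.342403411865234, 69.95478820800781), 82.94115447998047)
```

>>> play_rows(
  commands=[
    [-0.3,0.15,-2,0,0,0,0],
    [0,0,-3,0,0,0,0],
    [0,0,-3,0,0,0,0],
    [0,0,-2,0,0,0,0],
    [0,0,-1,0,0,0,0],
    [0,0,-0.6,0,0,0,0],
    [0,0,0,0,0,0,0],
  ],
)

```text
time: 35.72
ee_pos: [0.4707, 0.3037, 0.0181]
eef_rot: [-0.664, 0.748, -0.0, 0.0]
ft_force: [-0.2, 0.1, -0.7]
width: 0.026
```

>>> play_rows(
  commands=[
    [0,0,-0.2,0,0,0,0],
    [0,0,0,0,0,0,0],
  ],
)

```text
time: 35.98
ee_pos: [0.4706, 0.3041, 0.0161]
eef_rot: [-0.664, 0.748, -0.0, 0.0]
ft_force: [-0.7, -0.2, -0.4]
width: 0.0262
```

>>> play_rows(
  commands=[
    [0,0,-0.15,0,0,0,0],
    [0,0,0,0,0,0,0],
  ],
)

```text
time: 36.22
ee_pos: [0.4704, 0.304, 0.0142]
eef_rot: [-0.664, 0.748, -0.0, -0.0]
ft_force: [0.2, -0.3, -0.7]
width: 0.026
```

>>> play_rows(
  commands=[
    [0,0,-0.1,0,0,0,0],
    [0,0,0,0,0,0,0],
  ],
)

```text
time: 36.48
ee_pos: [0.4706, 0.3045, 0.0136]
eef_rot: [-0.664, 0.748, 0.0, 0.0]
ft_force: [-0.1, 1.0, 2.8]
width: 0.0257
```

>>> play_rows(
  commands=[
    [0,0,-0.1,0,0,0,0],
    [0,0,0,0,0,0,0],
  ],
)

```text
time: 36.72
ee_pos: [0.4707, 0.3051, 0.0132]
eef_rot: [-0.664, 0.747, 0.0, 0.001]
ft_force: [-1.3, 0.9, 8.3]
width: 0.0259
```

>>> play_rows(
  commands=[
    [0,0,0.1,0,0,0,0],
    [0,0,0,0,0,0,4.5],
    [0,0,0,0,0,0,4.5],
    [0,0,0,0,0,0,4.5],
    [0,0,0,0,0,0,4.5],
    [0,0,1,0,0,0,4.5],
    [0,0,3,0,0,0,4.5],
    [0,0,4,0,0,0,4.5],
    [0,0,4,0,0,0,4.5],
    [0.5,-1,5,0,0,0,4.5],
    [0.5,-2,5,0,0,0,4.5],
    [1,-3,5,0,0,0,4.5],
    [1,-3,4,0,0,0,4.5],
    [0,0,0,0,0,0,4.5],
    [0,0,0,0,0,0,4.5],
    [0,0,0,0,0,0,4.5],
  ],
)

```text
time: 38.72
ee_pos: [0.4995, 0.2148, 0.3223]
eef_rot: [-0.665, 0.747, 0.0, -0.001]
ft_force: [0.2, 0.5, 0.2]
width: 0.045
```

Run:
```python
from h import *
c=cam('wrist');sd=cam('side')['img'];sc=cam('scene')['img'];print(r.read_state()['ee_pos'])
a=c['img'].copy()
for q in[(.5705,.2905,.092),(.5575,.1912,.091),(.4707,.3033,.076),(.467,.199,.077)]:
    cv2.circle(a,tuple(proj(c,q).round().astype(int)),2,(255,0,0),-1)
for q in[(.601,-.2067,.077),(.6225,-.083,.092)]:
    cv2.circle(sc,tuple(proj(dict(np.load('scene0.npz')),q).round().astype(int)),1,(255,0,0),-1)
top=np.hstack([cv2.resize(a[:210,140:420],(400,300)),cv2.resize(sd[240:360,120:280],(400,300),interpolation=2)])
bot=np.hstack([cv2.resize(sc[180:300,160:320],(400,300),interpolation=2),cv2.resize(sc[180:285,340:480],(400,300),interpolation=2)])
save(np.vstack([top,bot]),'fin.png')
for n,i in(('side',sd),):
    g0=cv2.cvtColor(np.load(n+'0.npz')['img'],7);g=cv2.cvtColor(i,7)
    for nm,p in(('amberS',(.601,-.2067,.04)),('dropB',(.6225,-.083,.045)),('amberW',(.459,.205,.045))):
        u,v=proj(dict(np.load(n+'0.npz')),p).astype(int)
        q=cv2.matchTemplate(g[v-28:v+28,u-24:u+25],g0[v-18:v+18,u-14:u+15],5);print(n,nm,np.array(cv2.minMaxLoc(q)[3])-10,q.max())
```

```text
[0.49985256 0.21449059 0.32258875]
side amberS [0 0] 0.9989661
side dropB [0 0] 0.9979439
side amberW [0 0] 0.98532796
```

View pics/fin.png

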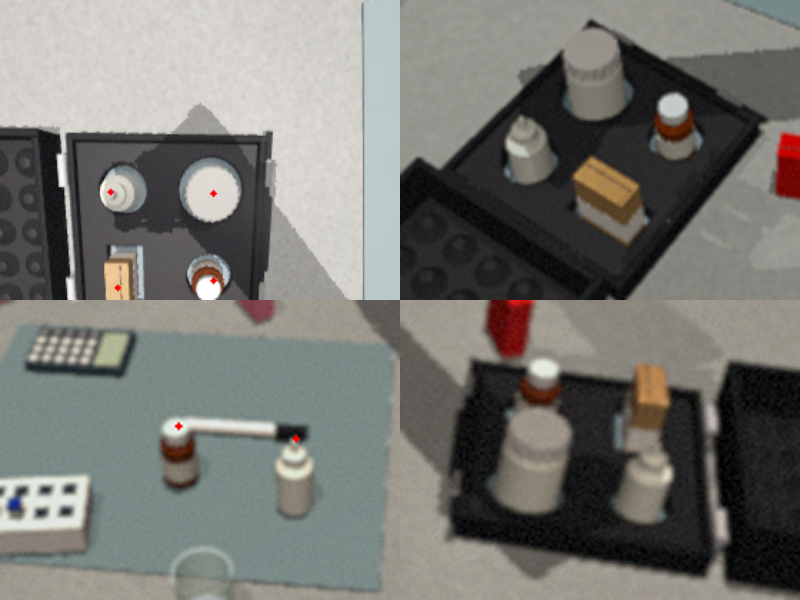

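```bash
python3 -c "
from h import *
print(r.close_job(),r.read_state()['time'])"
```

```text
the job is handed in; nothing more can be done
the job is handed in; nothing more can be done
```

I packed a dropper bottle (the case already held an amber one), the sample jar and the carton into their recesses, and handed the job in at about 39 s on the robot's clock.

**Last checks:**
- **Packed items:** The last pictures show all three standing upright. The commanded positions were within about 2 mm of the measured recess centres. Each was lowered to light floor contact at about the height it had on the mat, then released.
- **Bottles left alone:** Template matching in the side view found no shift of the packed amber, the spare amber or the spare dropper.

**What went wrong or disagreed:**
- **Finger height:** The finger tips proved to be about 25 mm higher than the reported TCP implied. Because of this, the first two dropper grasps held too high. The first slipped off without moving the bottle; the second caught its collar and raised it about 1 cm, and I set it back down before regripping lower.
- **Force while placing:** Pressing peaked at about 18 N, with the dropper in its recess.
- **Dropper centring:** My reading of the nozzle in the last wrist picture was up to about 7 mm off the marked point. Most of that is perspective, and I estimate the real error at about 3 mm; I did not measure it more closely.

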